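# Register a tube block in the corner nest and hold it

### The arm

A 7-joint arm with a two-finger parallel gripper is mounted at the origin on a cart in front of the work surface, level with it; the furniture and walls round the work are solid. World frame = base frame: x ahead of the robot, y to its left, z up, the work surface at z = 0. Lengths are in m, angles in rad, forces in N, time in s.
With the tool pointing down it reaches from about 0.4 to 0.875 m from the base axis. Payload 19.3 kg.
Tool frame: the origin (TCP) lies midway between the tips of the shut fingers; the grasp point (between the pads) lies 19 mm behind it; z points along the fingers, y is the line along which they close (so a half turn about z gives the same grasp; the last joint's range is limited). The gripper opens to 85 mm and grips with 20 to 120 N. Pads are 22 mm wide; open, the fingers measure 114 mm over their backs; the gripper's body (76 mm by 85 mm) begins 54 mm behind the grasp point. The pads swing forward as they close: fully open they stand 13 mm farther back than shut.
Start: joints at [-1.218, 0.521, -0.036, 1.599, 0.021, 1.021, -0.113], TCP at [0.256, 0.57, 0.231] pointing down, gripper open.
Joint ranges: [-2.91, 2.91], [-0.3, 2.13], [-1.5, 1.42], [0.17, 2.43], [-1.26, 4.41], [0.16, 1.93], [-2.52, 2.52]. Speed limits (rad/s): [1.89, 1.89, 2.39, 2.39, 3.01, 3.01, 3.01].

### API

Orientations are given as [roll, pitch, yaw] about the fixed x, y, z axes, in that order (R = Rz(yaw) Ry(pitch) Rx(roll)).
In Python, from workcell import telemetry, grab_frame, calibration, bot, outline_of, landmark_of gives the robot as it stands. The module is installed in compiled form; this text tells all that it offers.
- The arm moves only by the shell command python3 -m inch 'ROWS' [FORCE]. ROWS is JSON, a list of rows, each a list of 7 numbers: the shift along the tool's x, y, z in m, then the turn, a rotation vector about the tool's x, y, z in rad, then the closure, from 0 (fully open) to 1 (shut). A call has 1 to 5 rows; each row shifts and turns the commanded pose from where the row before left it, along the tool's axes as they then stand; what a row does not reach is not made up. A row lasts 1/10 s, in which the tool goes at most 50 mm and 8.59 degrees, less where a joint would pass 70% of its speed; a pose out of reach is approached as far as the arm can. A call is refused whole if a number of a shift passes 0.05 or a number of a turn 0.15, either way. A call with a gripper value outside its range is refused whole. The fingers move at their own pace and stop on an object; FORCE is the grip in N (left out, the last holds). Time passes only in rows, so rows that do not move let the fingers close. It gives the time, the measured TCP pose, the force, the opening and the grip force at its end, in the units of the state.
- telemetry.observe(): the state, without advancing time (a new reading comes with each control period).
- grab_frame(name): name is "side" or "top"; returns the picture (384x512x3 uint8, red, green, blue); there is no depth.
- calibration(name): a dict with "fovy" (degrees; the focal length in pixels is half the picture's height over the tangent of half this angle, whatever the lens; pixels are square), "cx", "cy" (the principal point, pixels), "pose" (4x4, takes a point from camera to world coordinates). Camera axes: x right, y down, z forward; pixel columns grow to the right and rows downward; lengths in m; the calibration is good to about 2 mm. A picture is of the moment at which its call begins. calibration takes no time and is no camera call.
- bot.job_done(): hands the job in; it is judged then, once.
Trained networks look in the newest picture that a camera, given by its name, has taken for a name from the list of things; names that differ only in an ending like _2 or _b are one class to them, and where a whole thing is asked for, a point or a joint stands for the part that bears it (a point fixed in the world has none). Each returns a list of dicts, best first, with "score" (0 to 1); they miss things now and then, are a little off and sometimes report something else, mostly with a low value. They report only what shows in the picture. A call takes as long as a camera call.
- outline_of(label, camera): "region" (384x512 bool, what is visible of it) and "rect" ([left, top, right, bottom] in pixels, round what is visible of it).
- landmark_of(label, camera): "xy" ([column, row] in pixels: a listed point, or the origin of a listed thing).
The state is a dict: "clock": time; "qpos": joint angles; "qd": joint speeds; "joint_efforts": joint torques, N m; "position": TCP position; "tool_rot": TCP orientation; "force": force on the tool from outside, world axes, zero at the start; "moment": the same for the moment, N m; "grip_width": finger opening in m; "finger_force": force on a finger pad.
Only numpy, scipy, OpenCV 4.12 (cv2) and the standard library are available. Lean on these libraries where they do the work, as an engineer would, in place of code of your own. Each camera call takes 0.05 s, during which the arm holds its last target. There are 200 camera calls.

### The job

Swing the black stop arm of the corner nest out of the seat, by its orange post, until it points at the green dot, and leave it there. Then bring the pale aluminium tube block onto the nest's plate and press it, gently and square, into the corner so that it lies flat and touches both blue fences at once. Finish while still holding it pressed there (do not let go), and leave the timer, the tube rack and the green-capped bottle alone.

Things in the scene. Friction and masses are not known exactly. Their poses are not given: they have to be found in the camera images.
- nest: pale aluminium base plate of the corner nest, 175 x 203 mm, 6 mm thick, fixed flat on the table. Origin on its underside; own x away from the robot, own y to the left at yaw 0; it spans x -100..75, y -85..118 mm, top at z = 6. A tube block seated in the corner has its centre at x = 25, y = -22, z = 23 mm, its long side (own y) along the far fence and a short side on the right fence
- corner (a point): the inner corner of the two fences, at the plate's top (nest x 55, y -70, z 6 mm); axes as the nest's. Fences and plate are rigid and dry (friction coefficient about 0.5 to 0.7 with the block): friction on the plate or on one fence can stop the block short of the other fence, and a contact sensed once is lost if the push is taken back
- fence_far: far blue fence on the nest's plate: two upright pads, each 12 x 27 x 24 mm (top at nest z = 30 mm), with a 52 mm wide gap between them for a finger, centred on the seated block (pads at own y -53..-26 and 26..53 mm); in the gap only a 2 mm high foot strip. Origin at the centre of its underside, axes as the nest's; its inner faces are 6 mm to its -x (the plane nest x = 55 mm)
- fence_right: right blue fence, 85 x 12 x 24 mm, fixed on the nest's plate, its top at nest z = 30 mm; origin at the centre of its underside, axes as the nest's; its inner face is 6 mm to its +y (the plane nest y = -70 mm)
- pivot (a point): on the vertical hinge axis of the stop arm, at the plate's top (nest x 55, y 75, z 6 mm); axes as the nest's
- stop_arm (a joint): angle of the black stop arm (14 mm wide, 123 mm long, top 20 mm above the table) about its vertical pivot, rad, 0 to 1.7. At 0 it lies across the seat, pointing 250 degrees (counter-clockwise from the nest's +x); the value grows clockwise from above as it swings out toward the robot: it points at 250 degrees minus this angle. Light friction; stays where it is left
- stop_arm_post (a point): half-way up the graspable part of the orange upright post on the stop arm: a cylinder 14 mm in diameter, 110 mm from the pivot; the point is 44 mm above the table, the post's top is at 62 mm, the arm's top at 20 mm. Its x axis points from the pivot out along the arm
- mark_dot (a point): green dot, 12 mm in diameter, flat on the plate 141 mm from the pivot, just beyond the reach of the arm's white pointer; its place on the arc differs each time. Its x axis points from the pivot to the dot
- block_center (a point): centre of the loose, almost white aluminium tube block with holes in its top, 60 (own x) x 96 (own y) x 34 mm (z), about 0.3 to 0.55 kg, on the table right of the nest, long side within 30 degrees of the world y axis; graspable across the 60 mm near the middle of its length, so that the far finger goes into the far fence's gap
- timer: white bench timer, 62 x 66 x 19 mm, bystander; origin at the centre of its underside
- rack: green microtube rack, 62 x 145 x 44 mm, bystander; origin at the centre of its underside
- bottle_green: white bottle with a green cap, 49 mm wide, 98 mm tall, bystander; origin at the centre of its underside
- block: the same tube block; origin at the centre of its underside

How it is judged:
By the outcome, as a careful person would: the job done as asked, in the order asked, and still so for the second after the job is handed in, while the arm keeps its last pose, push and grip.
It also fails if it takes over 72 s, if anything falls off the work surface, if the arm or the gripper's body presses on something with over 40 N, if the wrist force passes 120 N, or if a joint passes its speed limit or range.

## Working session

There is one attempt and no reset: what is moved stays moved. The work goes in short steps, Python scripts to look and compute and a shell command to move; the robot and the scene stay as the last step left them, time stands still between calls to the robot, and variables do not carry over. Pictures are saved under pics/ and viewed, at most 10 in all, crops included, and the job is handed in when it is done.

```bash
mkdir -p pics
cat > h.py <<'E'
import numpy as np, cv2
from workcell import telemetry, grab_frame, calibration, bot, outline_of, landmark_of
def ray(cam,xy):
    c=calibration(cam);f=192/np.tan(np.radians(c['fovy'])/2);P=np.array(c['pose'])
    d=P[:3,:3]@np.array([(xy[0]-c['cx'])/f,(xy[1]-c['cy'])/f,1]);return P[:3,3],d
def at_z(cam,xy,z):
    o,d=ray(cam,xy);return o+d*(z-o[2])/d[2]
def tri(a,b):
    (o,d),(p,e)=ray('top',a),ray('side',b)
    s=np.linalg.lstsq(np.c_[d,-e],p-o,rcond=None)[0];u,v=o+d*s[0],p+e*s[1];return (u+v)/2,np.linalg.norm(u-v)
E
python3 - <<'E'
from h import *
np.set_printoptions(precision=4,suppress=True)
s=telemetry.observe();print(s)
for c in('top','side'):
    im=grab_frame(c);cv2.imwrite(f'pics/{c}0.png',im[:,:,::-1]);print(c,calibration(c))
Z=dict(nest=0,corner=.006,pivot=.006,stop_arm_post=.044,mark_dot=.006,block_center=.017,fence_far=.006,fence_right=.006,block=0,timer=0,rack=0,bottle_green=0)
for k,z in Z.items():
    for c in('top','side'):
        r=landmark_of(k,c)
        for q in r[:2]: print(k,c,round(q['score'],2),np.array(q['xy']),at_z(c,q['xy'],z))
E
```

```text
{'clock': 0.0, 'qpos': array([-1.2182,  0.522 , -0.0363,  1.6   ,  0.0212,  1.0211, -0.1128]), 'qd': array([ 0.0009, -0.0008,  0.0023,  0.0011, -0.0005,  0.0005, -0.0002]), 'joint_efforts': array([  0.0016, -92.7094,   1.98  , -36.9937,   0.0178,   0.0079,
        -0.0001]), 'position': array([0.2564, 0.5696, 0.2307]), 'tool_rot': array([-3.1405,  0.0001,  2.7187]), 'force': array([-0.0113, -0.4868,  0.4867]), 'moment': array([ 0.0436, -0.0181, -0.0158]), 'finger_force': 0.0, 'grip_width': 0.08518979678371975}
top {'fovy': 43.939922529253614, 'cx': 252.3263628902565, 'cy': 191.82474878969663, 'pose': array([[ 0.0221, -0.9982,  0.0557,  0.4975],
       [-0.9997, -0.0223, -0.0042, -0.0223],
       [ 0.0054, -0.0556, -0.9984,  1.3008],
       [ 0.    ,  0.    ,  0.    ,  1.    ]])}
side {'fovy': 55.64441547157683, 'cx': 254.25231657708844, 'cy': 191.1725996748343, 'pose': array([[-0.992 , -0.0827,  0.095 ,  0.4835],
       [-0.1251,  0.562 , -0.8176,  0.6893],
       [ 0.0142, -0.823 , -0.5679,  0.5507],
       [ 0.    ,  0.    ,  0.    ,  1.    ]])}
nest top 0.88 [205.4 216.5] [0.4998 
[... 712 characters left out ...]
.4 195.4] [0.5575 0.0835 0.006 ]
fence_far side 0.58 [253.  237.5] [0.5546 0.0856 0.006 ]
fence_right top 0.57 [232.3 214.7] [0.5063 0.0253 0.006 ]
fence_right side 0.58 [272.5 219. ] [0.5171 0.0142 0.006 ]
block top 0.78 [302.4 202.4] [ 0.5441 -0.1653  0.    ]
block top 0.34 [204.4 135.5] [0.7224 0.1077 0.    ]
block side 0.9 [269.6 181.4] [ 0.5394 -0.1572  0.    ]
timer top 0.68 [283.1 268. ] [ 0.3649 -0.1158  0.    ]
timer side 0.6 [336.9 192.9] [ 0.3568 -0.1276  0.    ]
rack top 0.87 [244.2 111.2] [ 0.7926 -0.0004  0.    ]
rack top 0.67 [302.5 203.4] [ 0.5414 -0.1656  0.    ]
rack side 0.87 [160.8 206.8] [ 0.7977 -0.0016  0.    ]
bottle_green top 0.85 [202.9 133.5] [0.7279 0.1119 0.    ]
```

Run:
```python
import cv2
a=cv2.imread('pics/top0.png')[160:310,140:340];cv2.imwrite('pics/t1.png',cv2.resize(a,(800,600),interpolation=cv2.INTER_CUBIC))
a=cv2.imread('pics/side0.png')[150:300,200:400];cv2.imwrite('pics/s1.png',cv2.resize(a,(800,600),interpolation=cv2.INTER_CUBIC))
```

```text
(no output)
```

View pics/t1.png

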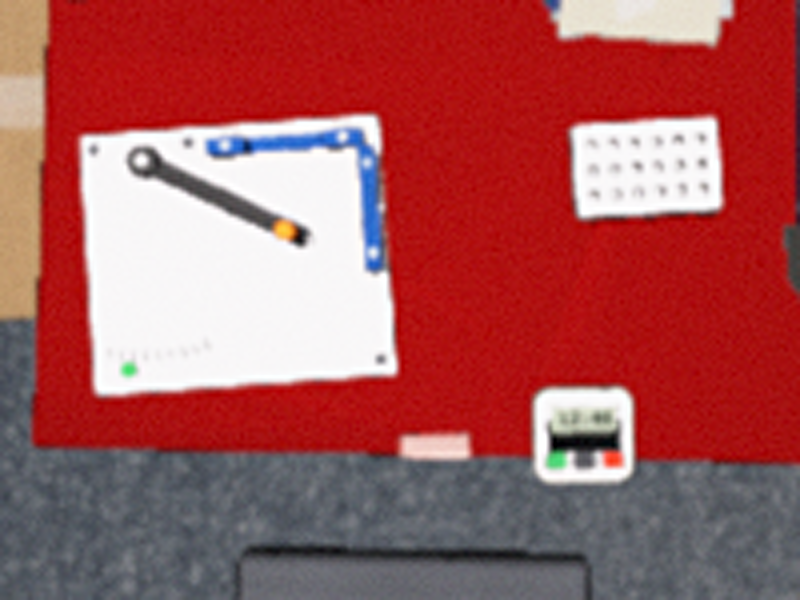

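View pics/s1.png

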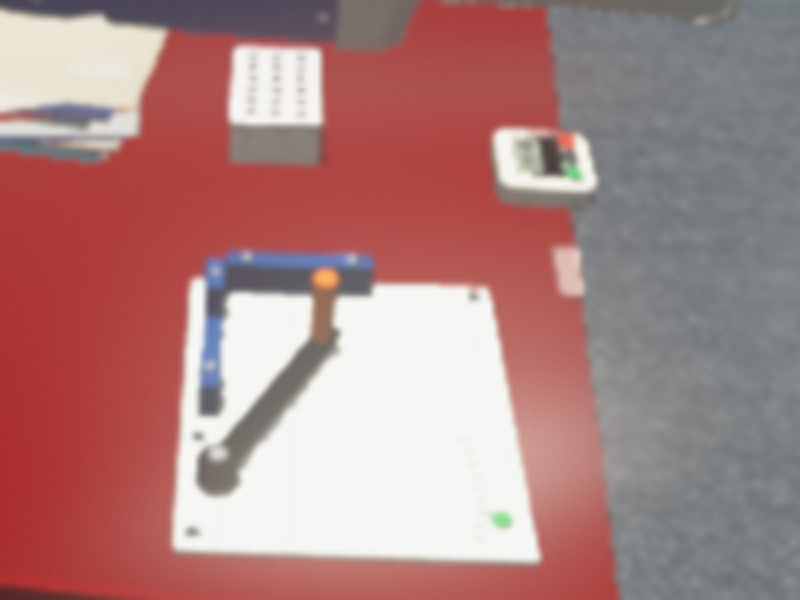

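```bash
cat > fit.py <<'E'
from h import *
from scipy.optimize import minimize
from scipy.ndimage import zoom
def proj(cam,p):
    c=calibration(cam);f=192/np.tan(np.radians(c['fovy'])/2);P=np.array(c['pose'])
    q=(np.asarray(p)-P[:3,3])@P[:3,:3];return np.c_[c['cx']+f*q[:,0]/q[:,2],c['cy']+f*q[:,1]/q[:,2]]
def fit(cam,mask,rect,z,x0):
    # rect xmin,xmax,ymin,ymax ; soft IoU at 8x
    m=cv2.resize(mask.astype(np.float32),None,fx=8,fy=8,interpolation=cv2.INTER_LINEAR)>.5
    def cost(v):
        a=v[2]*10;c,s=np.cos(a),np.sin(a)
        pts=np.array([[rect[0],rect[2]],[rect[1],rect[2]],[rect[1],rect[3]],[rect[0],rect[3]]])
        w=np.c_[v[0]+c*pts[:,0]-s*pts[:,1],v[1]+s*pts[:,0]+c*pts[:,1],[z]*4]
        pp=(proj(cam,w)+.5)*8-.5
        t=np.zeros(m.shape,np.uint8);cv2.fillPoly(t,[np.round(pp*16).astype(np.int32)],1,shift=4)
        t=t>0;return 1-(t&m).sum()/(t|m).sum()
    x0=np.array([x0[0],x0[1],x0[2]/10])
    r=minimize(cost,x0,method='Nelder-Mead',options=dict(initial_simplex=x0+np.r_[np.zeros((1,3)),np.eye(3)*.01],xatol=1e-5,fatol=1e-6))
    return r.x[0],r.x[1],r.x[2]*10,r.fun
E
python3 - <<'E'
from fit import *
def blob(im,seed,thr,hull):
    g=(im.min(2)>thr).astype(np.uint8)
    n,l=cv2.connectedComponents(g);m=(l==l[seed[1],seed[0]]).astype(np.uint8)
    cs,_=cv2.findContours(m,cv2.RETR_EXTERNAL,cv2.CHAIN_APPROX_NONE);o=np.zeros_like(m)
    c=max(cs,key=cv2.contourArea);cv2.fillPoly(o,[cv2.convexHull(c) if hull else c],1);return o
for cam,sn,sb in(('top',(190,225),(302,199)),('side',(290,265),(269,170))):
    im=cv2.imread(f'pics/{cam}0.png')[:,:,::-1]
    for thr in(110,130):
        n=blob(im,sn,thr,1);print(cam,thr,'nest',np.round(fit(cam,n,(-.1,.075,-.085,.118),.006,(.5,.1,0)),4))
    for thr in(110,160):
        b=blob(im,sb,thr,1);print(cam,thr,'block',b.sum(),np.round(fit(cam,b,(-.03,.03,-.048,.048),.034,(.54,-.16,0)),4))
    g=(im[:,:,1].astype(int)-np.maximum(im[:,:,0],im[:,:,2])>40); g[:, :140]=0
    n,l,st,ce=cv2.connectedComponentsWithStats(g.astype(np.uint8))
    for i in range(1,n): print('green',ce[i],st[i,4],at_z(cam,ce[i],.006))
    o=(im[:,:,0]>180)&(im[:,:,1].astype(int)-im[:,:,2]>60)
    n,l,st,ce=cv2.connectedComponentsWithStats(o.astype(np.uint8))
    for i in range(1,n):
        if st[i,4]>8: print('orange',ce[i],st[i,4],at_z(cam,ce[i],.062))
E
```

```text
top 110 nest [0.4953 0.0995 0.0913 0.0464]
top 130 nest [0.4942 0.1006 0.088  0.0332]
top 110 block 920 [ 0.5444 -0.1584  0.0918  0.1094]
top 160 block 864 [ 0.5457 -0.1577  0.0778  0.0606]
green [245.75678733 106.21040724] 884 [ 0.80522711 -0.00442632  0.006     ]
green [199.45054945 127.76923077] 91 [0.74243301 0.1212148  0.006     ]
green [171.8 252. ] 10 [0.40194466 0.18632547 0.006     ]
green [278.77777778 274.5       ] 18 [ 0.34782576 -0.10403886  0.006     ]
orange [230.  104.5] 16 [0.79550452 0.03637996 0.062     ]
orange [236.26666667 104.66666667] 15 [0.79544634 0.01987539 0.062     ]
orange [248.5 105. ] 16 [ 0.79531148 -0.01234906  0.062     ]
orange [229.71428571 111.5       ] 14 [0.77685694 0.03667122 0.062     ]
orange [210.84210526 217.15789474] 19 [0.49826502 0.07881584 0.062     ]
side 110 nest [0.3951 0.2709 0.363  0.8331]
side 130 nest [0.4895 0.1046 0.0932 0.1186]
side 110 block 685 [ 0.5406 -0.1323  0.0369  0.3647]
side 160 block 471 [ 0.5438 -0.1555  0.0936  0.1247]
green [168.09589041 186.59589041] 146 [ 0.80489803 -0.08281148  0.006     ]
green [150.76923077 193.53846154] 13 [ 0.83886777 -0.04515598  0.006     ]
green [343.125 192.875] 8 [ 0.34187896 -0.12121223  0.006     ]
green [175.5 195. ] 2 [ 0.77374643 -0.04806303  0.006     ]
green [325.21428571 279.35714286] 14 [0.39902759 0.18648387 0.006     ]
orange [281. 219.] 11 [0.4956902 0.081062  0.062    ]
```

```bash
R='[0,0,0,0,0,0.146,0.4]'; for i in 1; do
python3 -m inch '[[0,0,0,0,0,0.146,0.4],[0,0,0,0,0,0.146,0.4],[0,0,0,0,0,0.146,0.4],[0,0,0,0,0,0.146,0.4],[0,0,0,0,0,0.146,0.4]]' 30
python3 -m inch '[[0,0,0,0,0,0.146,0.4],[0,0,0,0,0,0.146,0.4],[0,0,0,0,0,0.146,0.4],[0,0,0,0,0,0.146,0.4],[0,0,0,0,0,0.146,0.4]]'
python3 -m inch '[[0,0,0,0,0,0.146,0.4],[0,0,0,0,0,0.146,0.4],[0,0,0,0,0,0.146,0.4],[0,0,0,0,0,0.146,0.4],[0,0,0,0,0,0.146,0.4]]'
done
cat > go.py <<'E'
import sys
from h import *
from scipy.spatial.transform import Rotation as Ro
s=telemetry.observe();M=Ro.from_euler('xyz',s['tool_rot']).as_matrix()
t=np.array(list(map(float,sys.argv[1:4])));d=M.T@(t-s['position']);yaw=float(sys.argv[4]) if len(sys.argv)>4 else s['tool_rot'][2]
G=Ro.from_euler('xyz',[np.pi,0,yaw]).as_matrix()
print('shift',np.round(d,4),'turn',np.round(Ro.from_matrix(M.T@G).as_rotvec(),3),'pos',s['position'].round(4),'rpy',np.round(s['tool_rot'],4),'F',s['force'].round(2),'w',round(s['grip_width'],4),'q',s['qpos'].round(2),s['clock'])
E
python3 go.py .497 .080 .13 0.5236
```

```text
clock: 1.8
position: [0.2565, 0.57, 0.2313]
tool_rot: [3.142, -0.0, 1.983]
force: [-0.6, 0.6, 0.5]
grip_width: 0.0512
finger_force: 0.0
clock: 2.3
position: [0.2564, 0.57, 0.2313]
tool_rot: [-3.142, -0.0, 1.253]
force: [-0.6, 0.5, 0.5]
grip_width: 0.051
finger_force: 0.0
clock: 2.8
position: [0.2564, 0.57, 0.2313]
tool_rot: [-3.141, 0.0, 0.523]
force: [0.0, 0.3, -0.3]
grip_width: 0.0518
finger_force: 0.0
shift [-0.0362  0.5447  0.1013] turn [-0.     0.    -0.001] pos [0.2564 0.57   0.2313] rpy [-3.1415  0.      0.5229] F [ 0.01  0.29 -0.34] w 0.0518 q [-1.58  0.57  0.51  1.62 -0.32  1.03 -2.02] 2.8
```

```bash
python3 -m inch '[[-0.0026,0.0389,0,0,0,0,0.4],[-0.0026,0.0389,0,0,0,0,0.4],[-0.0026,0.0389,0,0,0,0,0.4],[-0.0026,0.0389,0,0,0,0,0.4],[-0.0026,0.0389,0,0,0,0,0.4]]'
python3 -m inch '[[-0.0026,0.0389,0,0,0,0,0.4],[-0.0026,0.0389,0,0,0,0,0.4],[-0.0026,0.0389,0,0,0,0,0.4],[-0.0026,0.0389,0,0,0,0,0.4],[-0.0026,0.0389,0,0,0,0,0.4]]' |tail -5
python3 -m inch '[[-0.0026,0.0389,0,0,0,0,0.4],[-0.0026,0.0389,0,0,0,0,0.4],[-0.0026,0.0389,0.02,0,0,0,0.4],[-0.0026,0.0389,0.03,0,0,0,0.4],[0,0,0.03,0,0,0,0.4]]'
python3 -m inch '[[0,0,0,0,0,0,0.4],[0,0,0,0,0,0,0.4]]' >/dev/null
python3 go.py .497 .080 .025 0.5236
python3 - <<'E'
from h import *
im=grab_frame('side');a=im[130:280,200:400];cv2.imwrite('pics/s2.png',cv2.resize(a,(800,600),interpolation=cv2.INTER_CUBIC)[:,:,::-1])
E
```

```text
clock: 3.3
position: [0.3438, 0.3941, 0.2314]
tool_rot: [-3.141, -0.0, 0.529]
force: [0.2, -0.1, 0.6]
grip_width: 0.0509
finger_force: 0.0
position: [0.4307, 0.2196, 0.2315]
tool_rot: [-3.141, -0.0, 0.529]
force: [1.5, 0.3, 0.5]
grip_width: 0.0516
finger_force: 0.0
clock: 4.3
position: [0.5017, 0.0767, 0.1509]
tool_rot: [3.139, -0.002, 0.523]
force: [0.2, 1.8, 0.4]
grip_width: 0.0512
finger_force: 0.0
shift [-3.100e-03  1.000e-04  1.268e-01] turn [-0.     0.001  0.005] pos [0.4997 0.0817 0.1518] rpy [-3.1414e+00  6.0000e-04  5.2890e-01] F [0.3  0.42 0.62] w 0.0509 q [-0.68  0.51  0.54  2.   -0.38  0.73 -0.95] 4.5
```

View pics/s2.png

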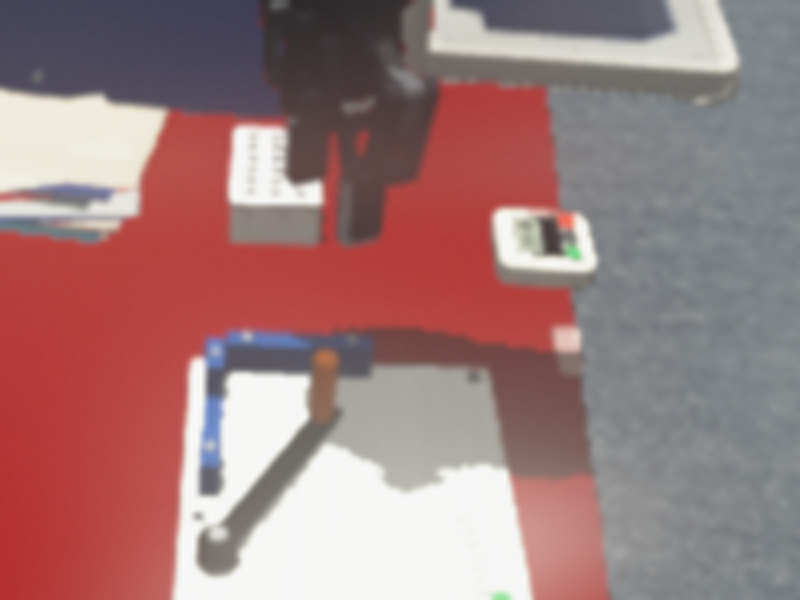

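```bash
python3 -m inch '[[-0.003,0,0.03,0,0,0,0.4],[0,0,0.03,0,0,0,0.4],[0,0,0.027,0,0,0,0.4],[0,0,0.02,0,0,0,0.4],[0,0,0.018,0,0,0,0.4]]'
python3 -m inch '[[0,0,0,0,0,0,0.4],[0,0,0,0,0,0,0.6],[0,0,0,0,0,0,0.75],[0,0,0,0,0,0,0.85],[0,0,0,0,0,0,0.95]]' 30
python3 -m inch '[[0,0,0,0,0,0,0.95],[0,0,0,0,0,0,0.95],[0,0,0,0,0,0,0.95]]'
python3 go.py .497 .080 .025
```

```text
clock: 5.05
position: [0.4979, 0.0813, 0.0268]
tool_rot: [3.142, -0.002, 0.531]
force: [0.4, 1.2, 0.6]
grip_width: 0.0512
finger_force: 0.0
clock: 5.55
position: [0.498, 0.0803, 0.0275]
tool_rot: [3.141, -0.002, 0.529]
force: [-0.4, 0.7, 11.6]
grip_width: 0.013
finger_force: 29.4
clock: 5.85
position: [0.4981, 0.0803, 0.0274]
tool_rot: [3.141, -0.002, 0.529]
force: [-0.3, 0.9, 11.2]
grip_width: 0.0132
finger_force: 29.4
shift [-0.0011 -0.0003  0.0024] turn [ 0.    -0.002 -0.   ] pos [0.4981 0.0803 0.0274] rpy [ 3.1413e+00 -2.2000e-03  5.2900e-01] F [-0.35  0.85 11.21] w 0.0132 q [-0.54  0.71  0.36  2.06 -0.54  0.46 -0.81] 5.85
```

Run:
```python
import numpy as np
p=np.array([.542,.1806]);a=np.radians(np.linspace(246.4,177.65,16));P=p+.11*np.c_[np.cos(a),np.sin(a)]
d=np.diff(P,axis=0);y=.529
print(np.round(np.c_[d@[np.cos(y),np.sin(y)],d@[np.sin(y),-np.cos(y)]],4).tolist(),P[[5,10,15]])
```

```text
[[-0.0049, -0.0073], [-0.0043, -0.0077], [-0.0037, -0.008], [-0.003, -0.0083], [-0.0023, -0.0085], [-0.0017, -0.0086], [-0.001, -0.0087], [-0.0003, -0.0088], [0.0004, -0.0088], [0.0011, -0.0087], [0.0018, -0.0086], [0.0025, -0.0084], [0.0032, -0.0082], [0.0038, -0.0079], [0.0044, -0.0076]] [[0.4621868  0.10490421]
 [0.43901095 0.14195733]
 [0.43209251 0.18511041]]
```

```bash
python3 -m inch '[[0,0,-0.002,0,0,0,0.95],[-0.0049,-0.0073,0,0,0,0,0.95],[-0.0043,-0.0077,0,0,0,0,0.95],[0,0,0,0,0,0,0.95]]'
python3 -m inch '[[-0.0037,-0.008,0,0,0,0,0.95],[-0.003,-0.0083,0,0,0,0,0.95],[-0.0023,-0.0085,0,0,0,0,0.95],[0,0,0,0,0,0,0.95]]'
python3 go.py .4622 .1049 .027
```

```text
clock: 6.25
position: [0.4805, 0.0887, 0.0283]
tool_rot: [-3.141, 0.001, 0.53]
force: [-0.3, -0.3, -14.2]
grip_width: 0.0128
finger_force: 31.8
clock: 6.65
position: [0.46, 0.1055, 0.0283]
tool_rot: [-3.141, 0.001, 0.53]
force: [-4.5, -4.0, -5.9]
grip_width: 0.0132
finger_force: 32.4
shift [0.0016 0.0017 0.0013] turn [-0.001  0.001 -0.   ] pos [0.46   0.1055 0.0283] rpy [-3.1408e+00  1.4000e-03  5.2950e-01] F [-4.47 -3.96 -5.87] w 0.0132 q [-0.61  0.68  0.35  2.14 -0.56  0.41 -0.85] 6.65
```

```bash
python3 -m inch '[[-0.0012,-0.0076,0,0,0,0,0.95],[-0.0005,-0.008,0,0,0,0,0.95],[-0.0003,-0.0088,0,0,0,0,0.95],[0.0004,-0.0088,0,0,0,0,0.95],[0.0011,-0.0087,0,0,0,0,0.95]]'
python3 -m inch '[[0,0,0,0,0,0,0.95]]'
python3 go.py .4390 .1420 .027
python3 -m inch '[[0.0018,-0.0086,0,0,0,0,0.95],[0.0025,-0.0084,0,0,0,0,0.95],[0.0032,-0.0082,0,0,0,0,0.95],[0.003,-0.006,0,0,0,0,0.95],[0,0,0,0,0,0,0.95]]'
python3 go.py .4321 .1851 .027
python3 - <<'E'
from h import *
for c in('side','top'):
    im=grab_frame(c);r=(220,290,240,360) if c=='side' else (180,270,150,270)
    a=im[r[0]:r[1],r[2]:r[3]];cv2.imwrite(f'pics/{c}3.png',cv2.resize(a,None,fx=5,fy=5,interpolation=cv2.INTER_CUBIC)[:,:,::-1])
a=cv2.imread('pics/side3.png');b=cv2.imread('pics/top3.png');h=min(a.shape[0],250)
cv2.imwrite('pics/both3.png',np.vstack([a[:,:600],b[:600-a.shape[0]] if a.shape[0]<600 else b]) if a.shape[1]==b.shape[1] else a)
E
```

```text
clock: 7.15
position: [0.4394, 0.1415, 0.0284]
tool_rot: [-3.141, 0.0, 0.529]
force: [-4.6, -4.0, -1.9]
grip_width: 0.0128
finger_force: 32.6
clock: 7.25
position: [0.439, 0.1422, 0.0284]
tool_rot: [-3.141, 0.001, 0.53]
force: [-4.1, -2.8, -0.9]
grip_width: 0.0131
finger_force: 32.7
shift [-0.0002  0.0002  0.0014] turn [-0.001  0.001 -0.   ] pos [0.439  0.1422 0.0284] rpy [-3.1407e+00  5.0000e-04  5.3040e-01] F [-4.1  -2.8  -0.89] w 0.0131 q [-0.7   0.67  0.35  2.17 -0.58  0.4  -0.92] 7.25
clock: 7.75
position: [0.4331, 0.1746, 0.0284]
tool_rot: [-3.141, -0.0, 0.531]
force: [-1.5, 0.2, 1.6]
grip_width: 0.0132
finger_force: 32.9
shift [ 0.0045 -0.0096  0.0014] turn [-0.001 -0.     0.   ] pos [0.4331 0.1746 0.0284] rpy [-3.141e+00 -3.000e-04  5.305e-01] F [-1.54  0.24  1.59] w 0.0132 q [-0.78  0.67  0.36  2.16 -0.6   0.41 -0.98] 7.75
```

View pics/side3.png

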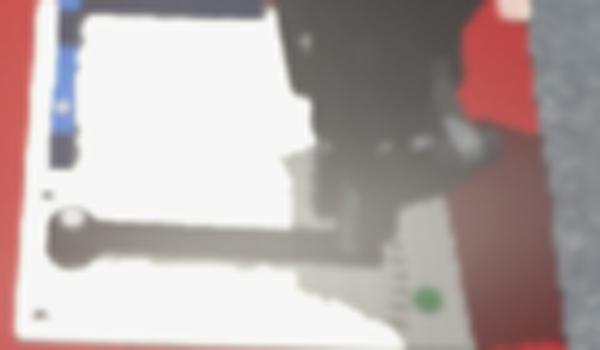

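Run:
```python
from fit import *
print(tri((175.4,199.6),(253.6,262.6)), at_z('top',(175.4,199.6),.024),at_z('side',(253.6,262.6),.024))
print(tri((171.8,252),(325.2,279.7)))
n=np.array([.494,.1008]);a=.089;c,s=np.cos(a),np.sin(a)
w=lambda x,y,z:[n[0]+c*x-s*y,n[1]+s*x+c*y,z]
pts=[w(-.1,-.085,.006),w(.075,-.085,.006),w(.075,.118,.006),w(-.1,.118,.006),w(.055,.075,.02),w(.055,-.07,.03),w(.055,-.022,.03)]
for cam in('top','side'):print(cam,proj(cam,pts).round(1).tolist())
```

```text
(array([0.54246032, 0.17821921, 0.02338892]), np.float64(0.0015225579614345623)) [0.54319851 0.17817905 0.024     ] [0.54163015 0.17879522 0.024     ]
(array([0.4004223 , 0.18659201, 0.00514453]), np.float64(0.0029188394487722393))
top [[238.0, 253.4], [233.8, 189.0], [159.4, 194.0], [163.0, 258.5], [174.8, 200.0], [228.4, 196.3], [210.5, 197.5]]
side [[321.4, 221.5], [247.3, 219.0], [241.8, 285.9], [333.7, 289.4], [253.2, 264.6], [255.7, 215.3], [255.0, 228.9]]
```

View pics/top3.png

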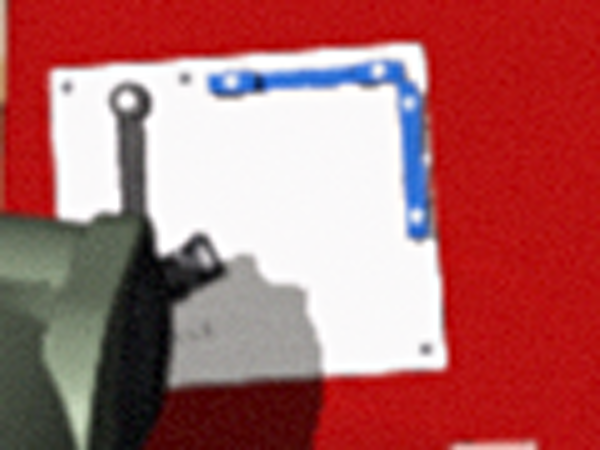

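```bash
python3 -m inch '[[0.0022,-0.005,0,0,0,0,0.95],[0.0022,-0.005,0,0,0,0,0.95],[0,0,0,0,0,0,0.95],[0,0,0,0,0,0,0.95]]'
python3 go.py .4324 .1850 .028
python3 -m inch '[[0,0,0,0,0,0,0.8],[0,0,0,0,0,0,0.6],[0,0,0,0,0,0,0.5],[0,0,0,0,0,0,0.4],[0,0,0,0,0,0,0.4]]'
python3 -m inch '[[0,0,-0.02,0,0,0,0.4],[0,0,-0.03,0,0,0,0.4],[0,0,-0.04,0,0,0,0.4],[0,0,-0.04,0,0,0,0.4],[0,0,-0.03,0,0,0,0.4]]'
python3 -m inch '[[0,0.05,0,0,0,0,0.4],[0,0.05,0,0,0,0,0.4],[0,0.05,0,0,0,0,0.4],[0,0.05,0,0,0,0,0.4],[0,0,0,0,0,0,0.4]]'
python3 - <<'E'
from h import *
for c in('side','top'):
    im=grab_frame(c);cv2.imwrite(f'pics/{c}4.png',im[:,:,::-1]);r=(220,295,235,345) if c=='side' else (190,265,155,265)
    a=im[r[0]:r[1],r[2]:r[3]];cv2.imwrite(f'pics/{c}4c.png',cv2.resize(a,None,fx=4,fy=4,interpolation=cv2.INTER_CUBIC)[:,:,::-1])
cv2.imwrite('pics/both4.png',np.vstack([cv2.imread('pics/side4c.png'),cv2.imread('pics/top4c.png')]))
E
```

```text
clock: 8.25
position: [0.4322, 0.1843, 0.0284]
tool_rot: [3.141, -0.001, 0.529]
force: [2.5, 0.4, -1.0]
grip_width: 0.0131
finger_force: 32.8
shift [ 0.0005 -0.0005  0.0004] turn [ 0.    -0.001 -0.   ] pos [0.4322 0.1843 0.0284] rpy [ 3.1414e+00 -7.0000e-04  5.2920e-01] F [ 2.49  0.43 -1.01] w 0.0131 q [-0.8   0.68  0.37  2.15 -0.6   0.41 -1.  ] 8.25
clock: 8.75
position: [0.4318, 0.184, 0.0283]
tool_rot: [-3.142, 0.0, 0.529]
force: [-0.5, 0.0, 0.4]
grip_width: 0.0512
finger_force: 0.0
clock: 9.25
position: [0.432, 0.1839, 0.1904]
tool_rot: [-3.141, -0.001, 0.528]
force: [0.4, 1.7, -0.5]
grip_width: 0.0516
finger_force: 0.0
clock: 9.75
position: [0.5347, 0.0044, 0.1887]
tool_rot: [3.138, -0.0, 0.52]
force: [0.1, 0.8, 0.1]
grip_width: 0.0513
finger_force: 0.0
```

View pics/both4.png

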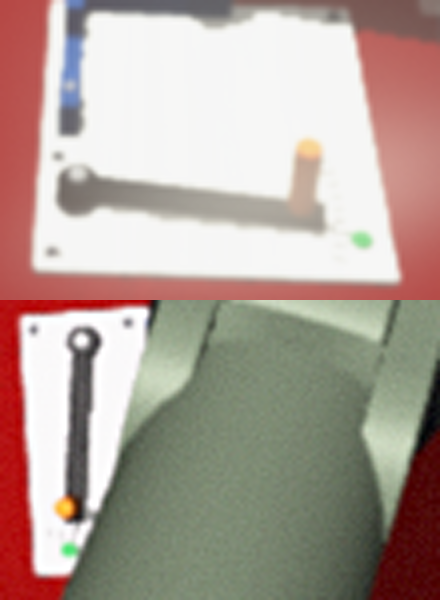

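```bash
cat > ang.py <<'E'
from fit import *
import sys
from scipy.optimize import minimize
tag=sys.argv[1]
for cam,dot in(('top',(172,252)),('side',(325,279))):
    im=cv2.imread(f'pics/{cam}{tag}.png')[:,:,::-1].astype(float)
    g=np.clip(im[:,:,1]-(im[:,:,0]+im[:,:,2])/2-8,0,None);W=np.zeros_like(g);W[dot[1]-6:dot[1]+7,dot[0]-6:dot[0]+7]=1;g*=W
    yy,xx=np.mgrid[:384,:512];d=np.array([(g*xx).sum(),(g*yy).sum()])/g.sum();D=at_z(cam,d,.006)
    o=np.clip(im[:,:,0]-im[:,:,2]-70,0,None)*(im[:,:,1]-im[:,:,2]>40)*(im[:,:,0]>150);o[:200]=0;o[300:]=0;o[:,:150]=0;o[:,345:]=0
    q=np.array([(o*xx).sum(),(o*yy).sum()])/max(o.sum(),1)
    print(cam,'dot',d.round(2),D.round(4),'posttop',q.round(2),at_z(cam,q,.062).round(4))
    if cam=='top':
        m=(im.max(2)<115)&(xx>165)&(xx<182)&(yy>206)&(yy<242)
        for y0,y1 in((207,214),(214,221),(221,228),(228,235)):
            w=np.clip(200-im.max(2),0,None)*(xx>165)*(xx<181)*(yy>=y0)*(yy<y1)
            p=np.array([(w*xx).sum(),(w*yy).sum()])/w.sum();print('arm',p.round(2),at_z(cam,p,.02).round(4))
E
python3 ang.py 4
```

```text
top dot [172.43 252.31] [0.4011 0.1846 0.006 ] posttop [170.88 241.52] [0.433  0.1805 0.062 ]
arm [174.91 210.05] [0.5152 0.1792 0.02  ]
arm [174.51 216.89] [0.4968 0.1798 0.02  ]
arm [174.14 224.06] [0.4776 0.1801 0.02  ]
arm [173.78 231.06] [0.4589 0.1805 0.02  ]
side dot [324.98 279.41] [0.3995 0.1867 0.006 ] posttop [311.9  256.75] [0.4307 0.1854 0.062 ]
```

```bash
python3 -m inch '[[0,0,0,0,0,-0.142,0.2],[0,0,0,0,0,-0.142,0],[0,0,0,0,0,-0.142,0],[0,0,0,0,0,-0.142,0]]' >/dev/null
python3 -m inch '[[0,0,0,0,0,-0.142,0],[0,0,0,0,0,-0.142,0],[0,0,0,0,0,-0.142,0],[0,0,0,0,0,-0.142,0],[0,0,0,0,0,0,0]]' | head -3
python3 go.py .545 -.157 .15 1.656
```

```text
clock: 10.75
position: [0.5324, 0.0127, 0.1884]
tool_rot: [-3.141, -0.001, 1.669]
shift [-0.1701 -0.0041  0.0383] turn [-0.    -0.001  0.013] pos [0.5324 0.0127 0.1884] rpy [-3.1415e+00 -7.0000e-04  1.6693e+00] F [ 0.04  0.54 -0.45] w 0.0851 q [-0.38  0.45  0.32  1.9  -0.19  0.82  0.15] 10.75
```

```bash
python3 -m inch '[[-0.042,-0.001,0,0,0,0.013,0],[-0.042,-0.001,0,0,0,0,0],[-0.042,-0.001,0,0,0,0,0],[-0.042,-0.001,0.0,0,0,0,0],[0,0,0.0,0,0,0,0]]' | head -3
python3 go.py .545 -.157 .15 1.656
python3 - <<'E'
from h import *
for c in('side','top'):
    im=grab_frame(c);cv2.imwrite(f'pics/{c}5.png',im[:,:,::-1])
E
python3 ang.py 5
python3 - <<'E'
import cv2,numpy as np
a=cv2.imread('pics/top5.png')[150:270,150:350];b=cv2.imread('pics/side5.png')[130:230,200:400]
cv2.imwrite('pics/b5.png',cv2.resize(np.vstack([a,b[:100]]),None,fx=2.7,fy=2.7,interpolation=cv2.INTER_CUBIC))
E
```

```text
clock: 11.25
position: [0.5422, -0.1614, 0.1885]
tool_rot: [-3.142, 0.002, 1.642]
shift [0.0043 0.0031 0.0385] turn [-0.     0.002 -0.014] pos [ 0.5422 -0.1614  0.1885] rpy [-3.1416e+00  2.3000e-03  1.6415e+00] F [ 0.48  0.91 -0.26] w 0.0852 q [-0.06  0.5   0.35  1.82 -0.21  0.86  0.45] 11.25
top dot [171.66 251.94] [0.4021 0.1867 0.006 ] posttop [170.76 241.54] [0.4329 0.1808 0.062 ]
arm [174.9  210.04] [0.5153 0.1793 0.02  ]
arm [174.52 216.91] [0.4968 0.1797 0.02  ]
arm [174.18 224.03] [0.4777 0.1801 0.02  ]
arm [173.75 231.05] [0.4589 0.1806 0.02  ]
side dot [324.98 279.4 ] [0.3995 0.1867 0.006 ] posttop [311.87 256.75] [0.4308 0.1854 0.062 ]
```

View pics/b5.png

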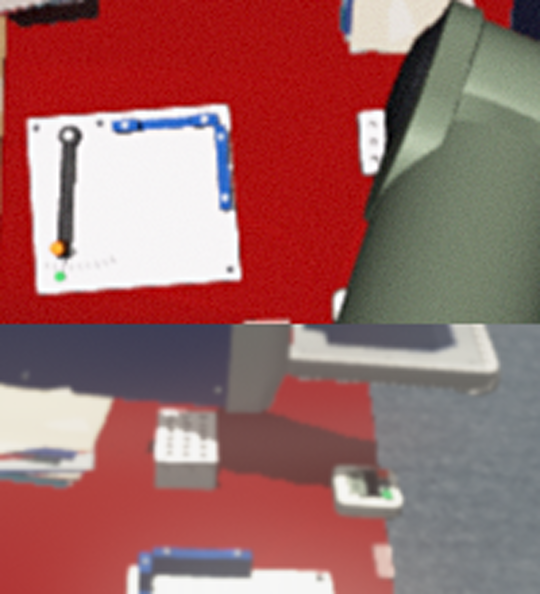

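```bash
python3 -m inch '[[0.0043,0.003,0.04,0,0,-0.014,0],[0,0,0.04,0,0,0,0],[0,0,0.04,0,0,0,0],[0,0,0.03,0,0,0,0],[0,0,0,0,0,0,0]]'
python3 go.py .545 -.157 .0 1.656
```

```text
clock: 11.85
position: [0.5437, -0.1494, 0.0351]
tool_rot: [-3.136, -0.002, 1.666]
force: [0.3, 0.4, 0.9]
grip_width: 0.0854
finger_force: 0.0
shift [-0.0078  0.0008  0.0351] turn [-0.006 -0.002  0.01 ] pos [ 0.5437 -0.1494  0.0351] rpy [-3.1361e+00 -2.0000e-03  1.6659e+00] F [0.32 0.41 0.87] w 0.0854 q [-0.    0.73  0.24  1.9  -0.3   0.56  0.53] 11.85
```

```bash
python3 -m inch '[[0,0,0,0,0,0,0],[0,0,0,0,0,0,0],[0,0,0,0,0,0,0]]' >/dev/null
python3 go.py .545 -.157 .0 1.656
```

```text
shift [-0.0052 -0.0022  0.04  ] turn [0.002 0.001 0.01 ] pos [ 0.5466 -0.1516  0.04  ] rpy [3.1392e+00 5.0000e-04 1.6658e+00] F [0.18 0.82 0.11] w 0.0852 q [-0.    0.72  0.24  1.89 -0.3   0.56  0.53] 12.15
```

```bash
python3 -m inch '[[-0.005,-0.001,0.01,0,0,0.009,0],[0,0,0.01,0,0,0,0],[0,0,0.01,0,0,0,0],[0,0,0.01,0,0,0,0],[0,0,0,0,0,0,0]]'
python3 -m inch '[[0,0,0,0,0,0,0],[0,0,0,0,0,0,0],[0,0,0,0,0,0,0]]' >/dev/null
python3 go.py .545 -.157 .0 1.656
```

```text
clock: 12.65
position: [0.5441, -0.1567, -0.0034]
tool_rot: [-3.139, -0.001, 1.657]
force: [-1.6, 1.8, 0.1]
grip_width: 0.0853
finger_force: 0.0
shift [-0.     -0.0003 -0.0013] turn [0.001 0.    0.001] pos [ 0.5453 -0.157  -0.0013] rpy [3.1410e+00 2.0000e-04 1.6568e+00] F [-0.6   0.28  0.79] w 0.0853 q [ 0.03  0.79  0.21  1.9  -0.32  0.49  0.55] 12.95
```

Clear descent; close at moderate force.

```bash
python3 -m inch '[[0,0,0,0,0,0,0.15],[0,0,0,0,0,0,0.25],[0,0,0,0,0,0,0.35],[0,0,0,0,0,0,0.5],[0,0,0,0,0,0,0.5]]' 50
python3 -m inch '[[0,0,0,0,0,0,0.5],[0,0,0,0,0,0,0.5],[0,0,0,0,0,0,0.5]]'
python3 -m inch '[[0,0,-0.01,0,0,0,0.5],[0,0,-0.02,0,0,0,0.5],[0,0,-0.02,0,0,0,0.5],[0,0,0,0,0,0,0.5],[0,0,0,0,0,0,0.5]]'
python3 go.py .5 0 .05 1.66
python3 - <<'E'
from h import *
a=grab_frame('side');cv2.imwrite('pics/side6.png',cv2.resize(a[110:210,200:333],(798,600),interpolation=cv2.INTER_CUBIC)[:,:,::-1])
E
```

```text
clock: 13.45
position: [0.5452, -0.1569, -0.0013]
tool_rot: [3.141, -0.0, 1.657]
force: [-1.1, 0.3, 6.5]
grip_width: 0.0597
finger_force: 54.4
clock: 13.75
position: [0.5452, -0.1569, -0.0013]
tool_rot: [3.141, 0.0, 1.657]
force: [-0.8, 1.1, 6.4]
grip_width: 0.0599
finger_force: 54.4
clock: 14.25
position: [0.5452, -0.1568, 0.0485]
tool_rot: [3.141, 0.0, 1.657]
force: [-0.6, -0.0, -3.6]
grip_width: 0.0592
finger_force: 55.3
shift [ 0.1601 -0.0315 -0.0015] turn [ 0.001  0.    -0.003] pos [ 0.5452 -0.1568  0.0485] rpy [3.1409e+00 1.0000e-04 1.6570e+00] F [-0.61 -0.   -3.62] w 0.0592 q [ 0.    0.71  0.25  1.89 -0.3   0.58  0.53] 14.25
```

View pics/side6.png

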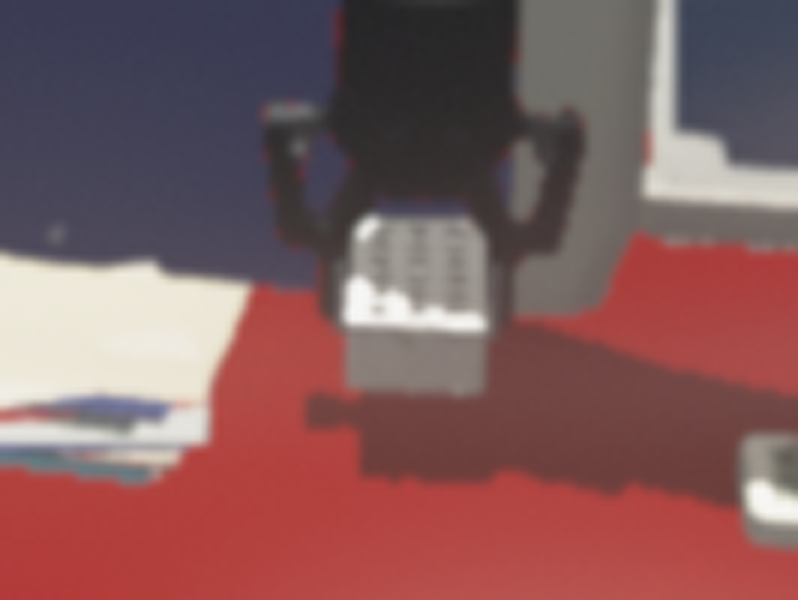

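```bash
python3 -m inch '[[0,0,-0.04,0,0,0,0.5],[0,0,0,0,0,0,0.5],[0,0,0,0,0,0,0.5]]' >/dev/null
python3 go.py .5016 .0944 .085 1.66
```

```text
shift [ 0.254  -0.0217  0.003 ] turn [ 0.    -0.    -0.003] pos [ 0.5451 -0.1568  0.088 ] rpy [ 3.1414 -0.      1.657 ] F [-0.15 -0.09 -1.78] w 0.0594 q [-0.02  0.65  0.28  1.88 -0.28  0.65  0.51] 14.6
```

```bash
python3 -m inch '[[0.015,-0.001,0,0,0,-0.003,0.5],[0.03,-0.003,0,0,0,0,0.5],[0.03,-0.003,0,0,0,0,0.5],[0.03,-0.003,0,0,0,0,0.5],[0.03,-0.003,0,0,0,0,0.5]]' >/dev/null
python3 -m inch '[[0.03,-0.003,0,0,0,0,0.5],[0.03,-0.003,0,0,0,0,0.5],[0.03,-0.002,0,0,0,0,0.5],[0.02,-0.001,0,0,0,0,0.5],[0.009,0,0,0,0,0,0.5]]' >/dev/null
python3 -m inch '[[0,0,0,0,0,0,0.5],[0,0,0,0,0,0,0.5],[0,0,0,0,0,0,0.5]]'
python3 go.py .5016 .0944 .015 1.66
```

```text
clock: 15.9
position: [0.5006, 0.0929, 0.0881]
tool_rot: [-3.141, 0.001, 1.658]
force: [0.3, -0.2, -2.8]
grip_width: 0.0597
finger_force: 57.3
shift [0.0015 0.0011 0.0731] turn [-0.     0.001 -0.002] pos [0.5006 0.0929 0.0881] rpy [-3.1413e+00  5.0000e-04  1.6582e+00] F [ 0.28 -0.23 -2.79] w 0.0597 q [-0.53  0.58  0.31  2.03 -0.31  0.58  0.08] 15.9
```

```bash
python3 -m inch '[[0.001,0,0.02,0,0,-0.002,0.5],[0,0,0.02,0,0,0,0.5],[0,0,0.02,0,0,0,0.5],[0,0,0.013,0,0,0,0.5],[0,0,0,0,0,0,0.5]]' >/dev/null
python3 -m inch '[[0,0,0,0,0,0,0.5],[0,0,0,0,0,0,0.5],[0,0,0,0,0,0,0.5]]'
python3 - <<'E'
from h import *
a=grab_frame('side');b=grab_frame('top');cv2.imwrite('pics/top7.png',b[:,:,::-1])
k=lambda a:cv2.resize(a,None,fx=5,fy=5,interpolation=cv2.INTER_CUBIC)[:,:,::-1]
cv2.imwrite('pics/side7.png',k(a[195:295,235:345]))
E
```

```text
clock: 16.7
position: [0.501, 0.0952, 0.0161]
tool_rot: [3.14, -0.0, 1.662]
force: [0.4, -0.9, -3.5]
grip_width: 0.0594
finger_force: 57.0
```

View pics/side7.png

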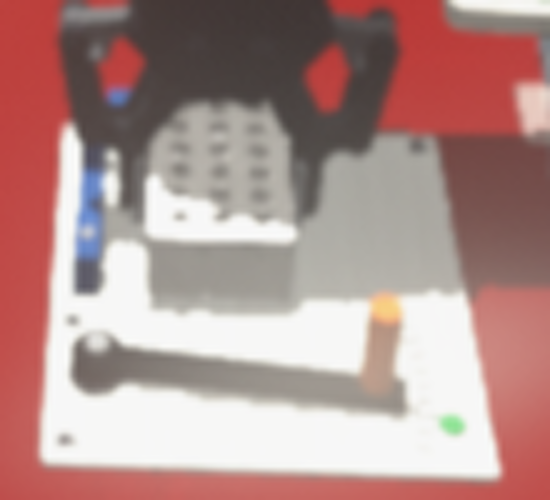

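```bash
python3 -m inch '[[0,0,0.005,0,0,0,0.5],[0,0,0.003,0,0,0,0.5],[0,0,0,0,0,0,0.5],[0,0,0,0,0,0,0.5]]'
python3 -m inch '[[0,0,0.001,0,0,0,0.5],[0,0,0.001,0,0,0,0.5],[0,0,0,0,0,0,0.5]]'
python3 -m inch '[[0,0,0.001,0,0,0,0.5],[0,0,0,0,0,0,0.5]]'
```

```text
clock: 17.2
position: [0.5004, 0.095, 0.0071]
tool_rot: [-3.141, 0.0, 1.662]
force: [0.0, 0.3, -2.9]
grip_width: 0.0594
finger_force: 57.2
clock: 17.5
position: [0.5005, 0.0951, 0.0052]
tool_rot: [-3.141, 0.0, 1.662]
force: [0.2, 0.1, -2.8]
grip_width: 0.0593
finger_force: 57.2
clock: 17.7
position: [0.5006, 0.0951, 0.0047]
tool_rot: [3.141, -0.0, 1.662]
force: [-1.8, -0.0, 9.1]
grip_width: 0.0593
finger_force: 58.4
```

```bash
python3 -m inch '[[0,0,-0.0004,0,0,0,0.5],[0,0.005,0,0,0,0,0.5],[0,0.005,0,0,0,0,0.5],[0,0.004,0,0,0,0,0.5],[0,0,0,0,0,0,0.5]]'
python3 -m inch '[[0,0.001,0,0,0,0,0.5],[0,0.001,0,0,0,0,0.5],[0,0,0,0,0,0,0.5]]'
python3 go.py .5209 .0811 .0047 1.66
```

```text
clock: 18.2
position: [0.5153, 0.0964, 0.0047]
tool_rot: [3.141, 0.0, 1.662]
force: [1.5, 0.0, -0.8]
grip_width: 0.0595
finger_force: 57.6
clock: 18.5
position: [0.5165, 0.0966, 0.0047]
tool_rot: [3.142, 0.0, 1.662]
force: [-0.9, -0.4, 0.8]
grip_width: 0.0592
finger_force: 57.5
shift [-0.0158  0.003  -0.    ] turn [0.    0.    0.002] pos [0.5165 0.0966 0.0047] rpy [3.1416 0.     1.6618] F [-0.92 -0.36  0.81] w 0.0592 q [-0.46  0.74  0.22  2.01 -0.37  0.43  0.13] 18.5
```

```bash
python3 -m inch '[[-0.004,0,0,0,0,0,0.5],[-0.004,0,0,0,0,0,0.5],[-0.003,0,0,0,0,0,0.5],[0,0,0,0,0,0,0.5]]'
python3 -m inch '[[0,0.001,0,0,0,0,0.5],[0,0.001,0,0,0,0,0.5],[0,0,0,0,0,0,0.5]]'
python3 go.py .5209 .0811 .0047 1.66
```

```text
clock: 18.9
position: [0.5175, 0.0848, 0.0047]
tool_rot: [3.142, 0.0, 1.661]
force: [-0.3, -1.3, -2.0]
grip_width: 0.0595
finger_force: 57.4
clock: 19.2
position: [0.5196, 0.0859, 0.0047]
tool_rot: [3.141, -0.0, 1.662]
force: [-0.6, -0.4, -0.8]
grip_width: 0.0589
finger_force: 57.5
shift [-0.0049  0.0008 -0.    ] turn [ 0.    -0.     0.002] pos [0.5196 0.0859 0.0047] rpy [ 3.1414 -0.      1.6619] F [-0.6  -0.35 -0.79] w 0.0589 q [-0.44  0.75  0.22  2.   -0.36  0.43  0.15] 19.2
```

Now 0.5–1 mm steps towards the far fence until contact.

```bash
python3 -m inch '[[0,0.0007,0,0,0,0,0.5],[0,0,0,0,0,0,0.5]]'|sed -n '2,4p'
python3 -m inch '[[0,0.0007,0,0,0,0,0.5],[0,0,0,0,0,0,0.5]]'|sed -n '2,4p'
python3 -m inch '[[0,0.0007,0,0,0,0,0.5],[0,0,0,0,0,0,0.5]]'|sed -n '2,4p'
```

```text
position: [0.5202, 0.086, 0.0047]
tool_rot: [3.142, -0.0, 1.662]
force: [-1.3, -0.1, -0.8]
position: [0.5205, 0.086, 0.0047]
tool_rot: [-3.141, -0.0, 1.662]
force: [-4.4, 0.1, 3.4]
position: [0.5205, 0.086, 0.0047]
tool_rot: [-3.14, -0.0, 1.662]
force: [-8.7, -1.2, 8.6]
```

```bash
python3 -m inch '[[-0.0015,0,0,0,0,0,0.5],[-0.001,0,0,0,0,0,0.5],[0,0,0,0,0,0,0.5]]'|sed -n '2,4p'
python3 -m inch '[[-0.001,0,0,0,0,0,0.5],[0,0,0,0,0,0,0.5]]'|sed -n '2,4p'
python3 -m inch '[[-0.0007,0,0,0,0,0,0.5],[0,0,0,0,0,0,0.5]]'|sed -n '2,4p'
```

```text
position: [0.5207, 0.0848, 0.0047]
tool_rot: [-3.14, -0.001, 1.664]
force: [-9.8, 7.1, 9.1]
position: [0.5208, 0.0839, 0.0047]
tool_rot: [-3.14, -0.002, 1.664]
force: [-9.6, 7.0, 9.0]
position: [0.5209, 0.0833, 0.0047]
tool_rot: [-3.14, -0.002, 1.664]
force: [-9.7, 7.7, 8.1]
```

```bash
python3 -m inch '[[-0.0007,0,-0.0002,0,0,0,0.5],[0,0,0,0,0,0,0.5]]'|sed -n '2,4p'
python3 -m inch '[[-0.0007,0,0,0,0,0,0.5],[0,0,0,0,0,0,0.5]]'|sed -n '2,4p'
python3 -m inch '[[-0.0007,0,0,0,0,0,0.5],[0,0,0,0,0,0,0.5]]'|sed -n '2,4p'
python3 -m inch '[[-0.0007,0,0,0,0,0,0.5],[0,0,0,0,0,0,0.5]]'|sed -n '2,4p'
```

```text
position: [0.5209, 0.0823, 0.0047]
tool_rot: [-3.14, -0.001, 1.664]
force: [-8.1, 7.2, 3.5]
position: [0.5209, 0.0824, 0.0047]
tool_rot: [-3.14, -0.002, 1.664]
force: [-8.3, 11.0, 4.1]
position: [0.5209, 0.0824, 0.0048]
tool_rot: [-3.139, -0.003, 1.664]
force: [-8.6, 15.3, 4.0]
position: [0.5209, 0.0823, 0.0048]
tool_rot: [-3.139, -0.003, 1.665]
force: [-10.3, 18.4, 4.6]
```

```bash
cat > m.py <<'E'
from h import *
s=telemetry.observe();print(s['position'].round(4),np.round(s['tool_rot'],4),'F',s['force'].round(1),'M',s['moment'].round(2),s['clock'])
E
python3 -m inch '[[0,0.0005,0,0,0,0,0.5],[0,0,0,0,0,0,0.5]]'>/dev/null; python3 m.py
python3 -m inch '[[0,0,0,0,0,0.005,0.5],[0,0,0,0,0,0,0.5]]'>/dev/null; python3 m.py
python3 -m inch '[[0,0,0,0,0,0.005,0.5],[0,0,0,0,0,0,0.5]]'>/dev/null; python3 m.py
python3 -m inch '[[0,0,0,0,0,-0.005,0.5],[0,0,0,0,0,0,0.5]]'>/dev/null; python3 m.py
python3 -m inch '[[0,0,0,0,0,-0.005,0.5],[0,0,0,0,0,0,0.5]]'>/dev/null; python3 m.py
python3 -m inch '[[0,0,0,0,0,-0.005,0.5],[0,0,0,0,0,0,0.5]]'>/dev/null; python3 m.py
```

```text
[0.5209 0.0823 0.0048] [-3.1385 -0.0034  1.6649] F [-12.5  19.2   8.1] M [3.54 2.41 0.04] 21.5
[0.521  0.0823 0.0048] [-3.1385e+00 -3.1000e-03  1.6616e+00] F [-12.4  17.4   8. ] M [3.4  2.28 1.31] 21.7
[0.5209 0.0822 0.0047] [-3.1384e+00 -2.9000e-03  1.6569e+00] F [-13.5  16.7   8.9] M [3.26 2.31 1.6 ] 21.9
[0.5209 0.0822 0.0047] [-3.1384 -0.0033  1.6603] F [-13.5  18.1   8.1] M [3.41 2.46 0.35] 22.1
[0.5209 0.0822 0.0047] [-3.1384 -0.0034  1.6641] F [-12.6  18.5   9. ] M [ 3.48  2.47 -0.42] 22.3
[0.5208 0.0822 0.0047] [-3.1382 -0.0037  1.6682] F [-13.4  19.1   8.9] M [ 3.63  2.59 -1.15] 22.5
```

```bash
python3 -m inch '[[0,0,0,0,0,0.007,0.5],[0,0,0,0,0,0,0.5]]'>/dev/null; python3 m.py; python3 go.py .5209 .0823 .0047 1.661
python3 -m inch '[[0,0.0003,0,0.003,-0.003,0,0.5],[0,0,0,0,0,0,0.5],[0,0,0,0,0,0,0.5]]'>/dev/null; python3 m.py; python3 go.py .5209 .0823 .0047 1.661
```

```text
[0.521  0.0822 0.0048] [-3.1385 -0.0033  1.6626] F [-12.3  17.5   7.7] M [ 3.46  2.41 -0.05] 22.7
shift [ 0.0001 -0.0001  0.0001] turn [-0.003 -0.003  0.002] pos [0.521  0.0822 0.0048] rpy [-3.1385 -0.0033  1.6626] F [-12.33  17.47   7.68] w 0.0591 q [-0.42  0.75  0.22  2.   -0.36  0.44  0.16] 22.7
[0.5209 0.0821 0.0048] [-3.1349e+00 -3.0000e-04  1.6627e+00] F [-15.4  17.6  12.1] M [3.44 2.76 0.15] 23.0
shift [ 0.0002 -0.      0.0001] turn [-0.007 -0.     0.002] pos [0.5209 0.0821 0.0048] rpy [-3.1349e+00 -3.0000e-04  1.6627e+00] F [-15.45  17.58  12.07] w 0.0592 q [-0.43  0.75  0.22  2.   -0.36  0.44  0.16] 23.0
```

```bash
python3 -m inch '[[0,0,0,-0.007,0,0.001,0.5],[0,0,0,0,0,0,0.5],[0,0,0,0,0,0,0.5]]'>/dev/null; python3 m.py; python3 go.py .5209 .0823 .0047 1.661
python3 - <<'E'
from h import *
a=grab_frame('side');b=grab_frame('top');cv2.imwrite('pics/top8.png',b[:,:,::-1]);cv2.imwrite('pics/side8.png',a[:,:,::-1])
k=lambda a:cv2.resize(a,None,fx=5,fy=5,interpolation=cv2.INTER_CUBIC)[:,:,::-1]
cv2.imwrite('pics/side8c.png',k(a[195:295,235:345]))
E
python3 ang.py 8
```

```text
[0.5211 0.0821 0.0047] [ 3.1411e+00 -2.0000e-04  1.6621e+00] F [-12.1  16.3   7.7] M [3.43 2.85 0.42] 23.3
shift [ 0.0002 -0.0002 -0.    ] turn [ 0.    -0.     0.001] pos [0.5211 0.0821 0.0047] rpy [ 3.1411e+00 -2.0000e-04  1.6621e+00] F [-12.14  16.28   7.67] w 0.0592 q [-0.43  0.75  0.22  2.   -0.36  0.43  0.16] 23.3
top dot [172.08 252.04] [0.4018 0.1856 0.006 ] posttop [0. 0.] [1.0623 0.6546 0.062 ]
arm [174.16 210.19] [0.5148 0.1812 0.02  ]
arm [172.86 217.01] [0.4964 0.1842 0.02  ]
arm [172.91 223.99] [0.4777 0.1834 0.02  ]
arm [173.02 231.11] [0.4587 0.1826 0.02  ]
side dot [324.97 279.42] [0.3995 0.1867 0.006 ] posttop [311.79 256.79] [0.4309 0.1856 0.062 ]
```

View pics/side8c.png

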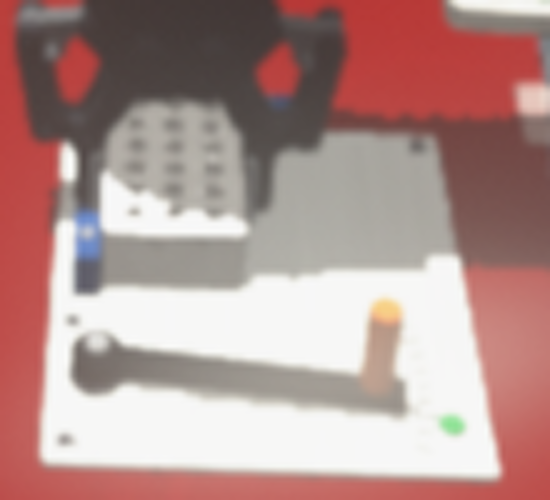

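```bash
python3 -m inch '[[0,0,0,0,0,0.001,0.5],[0,0,0,0,0,0,0.5],[0,0,0,0,0,0,0.5]]'>/dev/null; python3 m.py; python3 -c "
from workcell import bot;print(bot.job_done())"
```

```text
[0.5211 0.0822 0.0047] [ 3.1411e+00 -1.0000e-04  1.6616e+00] F [-13.   17.7   7.1] M [3.38 2.84 0.72] 23.7
the job is handed in; nothing more can be done
None
```

I handed the job in at 23.7 s. The stop arm points at the green dot to within about 1.5°. The tube block is held pressed on the plate against both fences, about 13 N on the far one and 18 N on the right. The cameras could not see the right-fence contact, so I judged that one from force alone.

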